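# Load, cover and start the bottle steriliser

## Task

Put the teether into the pot of the steriliser, then take the cover that fits from its drying stand and set it on the pot's rim, seated and level all round, lowering it rather than letting it drop. With the cover on, and not before, press the start button fully down and let it go. Leave the other cover, the bottles, the jar, the funnel and the tongs where they are.

Things in the scene. Friction and masses are not known exactly. Their poses are not given: they have to be found in the camera images.
- steriliser: White steriliser, fixed: round base 160 mm across, 46 mm high, with an open grey pot (120 mm outside, 110 mm inside; rim 125 mm and inner floor 50 mm above the foot), and a control deck 90 mm wide reaching 130 mm from the pot's axis to the steriliser's own -x. Origin at the foot on the pot's axis, z up. Place and yaw vary.
- pot_rim (a point): Centre of the pot's mouth, level with the rim's top; axes as the steriliser's (z up).
- start_top (a point): Centre of the top of the round start button (26 mm across), which stands in a grey housing on the deck's sloping panel, about 100 mm from the pot's axis on the steriliser's -x side. The button's axis, z of this point, points out of the panel, 30 degrees from vertical leaning away from the pot; press against it.
- start (a joint): Travel of the start button, m: 0 when up, 0.006 when fully down; a spring of about 5 N returns it.
- cover: Frosted cover that fits the pot: disc 126 mm across, 5 mm thick; under it a chamfered plug 101 mm across, 8 mm deep, that goes inside the rim; on top a round knob 24 mm across, 28 mm tall. Origin: centre of the plug's underside, z along the axis to the knob (disc 8 to 13 mm, knob top 41 mm). At first it leans on a stand, axis 35 degrees from vertical, lower edge against two pegs.
- cover_seat (a point): Centre of the cover disc's underside (8 mm above the cover's origin along its axis): it lies at the centre of the pot's mouth when the cover is seated.
- cover_knob (a point): Middle of the cover's knob (27 mm above the cover's origin along its axis), axes as the cover's.
- small_cover: Another cover of the same shape but smaller: disc 96 mm across, plug 72 mm across, same heights and knob. It does not fit and stays on its own stand. Origin and axes as for the cover.
- stand_a: White drying stand (fixed) that holds the fitting cover: a plate about 100 mm wide and 118 mm long sloping 35 degrees, facing the stand's own -x and up, its top edge 90 mm high. Origin at the middle of its foot.
- stand_b: Like stand_a; holds the small cover.
- teether: Lilac plastic teether ring lying flat: 60 mm outside, 32 mm inside, 14 mm high. Origin at the centre of its underside, z along its axis.
- bottle_a: Short glass bottle, bystander, 54 mm across, 105 mm high, origin at the centre of its foot.
- bottle_b: Short glass bottle like bottle_a.
- bottle_c: Short glass bottle, 54 mm across, 120 mm high, origin at the centre of its foot; it stands close beside the teether.
- jar: Lever-top storage jar in frosted plastic, bystander, 92 mm across, 138 mm high, origin at the centre of its foot.
- funnel: White plastic funnel standing mouth down, bystander, 76 mm across, 75 mm high, origin at the centre of its mouth on the mat.
- tongs: Grey plastic tongs lying flat at the edge of the mat, bystander, 190 mm long (along own y), 30 mm wide, 12 mm high, origin at the middle on the mat.
There are look-alikes about, which are no part of the job. What is shaped like the cover but brown, pink or purple is not meant.

How it is judged:
By the outcome, as a careful person would: the job done as asked, in the order asked, and still so for the second after the job is handed in, with the robot touching nothing.
It also fails if it takes over 72 s, if anything falls off the work surface, if the arm or the gripper's body presses on something with over 40 N, if the wrist force passes 120 N, or if a joint passes its speed limit or range.

## Robot

A 6-joint arm with a two-finger parallel gripper is mounted at the origin on the work surface. World frame = base frame: x ahead of the robot, y to its left, z up, the work surface at z = 0. Lengths are in m, angles in rad, forces in N, time in s.
With the tool pointing down it reaches from about 0.4 to 0.825 m from the base axis. Payload 7 kg.
Tool frame: the origin (TCP) lies between the finger pads; the fingertips stand r.nose_length ahead of it and the grasp point (between the pads) lies 3 mm ahead of it (r.nose_length is the distance from the TCP to the fingertips, in m); z points along the fingers, y is the line along which they close (so a half turn about z gives the same grasp; the last joint's range is limited). The gripper opens to 88 mm and grips with 3 to 60 N. Pads are 19 mm wide; open, the fingers measure 130 mm over their backs; the gripper's body (78 mm by 193 mm) begins 47 mm behind the grasp point.
Start: joints at [-0.969, 0.359, 0.012, 0, -1.224, -0.288], TCP at [0.208, -0.642, 0.249] pointing down, gripper open.
Joint ranges: [-3.07, 3.07], [-1.43, 2.12], [-1.02, 1.25], [-3.03, 1.67], [-3.05, -0], [-3.03, 3.03]. Speed limits (rad/s): [2.39, 2.39, 3.01, 3.14, 3.14, 3.14].

## Interface

Orientations are given as a unit quaternion [x, y, z, w].
In Python, from bench import telemetry, viewer, ticket, r gives the robot as it stands. The module is installed in compiled form; this text tells all that it offers.
- The arm moves only by the tool servo_tool, never from a script. Its argument "targets" is one flat list of numbers, 7 for each row, row after row: the opening, from 0 (shut) to 1 (fully open), then the shift along the tool's x, y, z in cm, then the turn, a rotation vector about the tool's x, y, z in degrees. A call has 1 to 10 rows; each row is the pose to reach, as a shift and turn from the pose commanded when the call began, along the tool's axes at that moment; what a row does not reach only later rows make up. A row lasts 1/10 s, in which the tool goes at most 50 mm and 8.59 degrees, less where a joint would pass 70% of its speed; a pose out of reach is approached as far as the arm can. A call with a gripper value outside its range is refused whole. The fingers move at their own pace and stop on an object; "grip_force" is the grip in N (left out, the last holds). Time passes only in rows, so rows that repeat a pose let the fingers close. It gives the time, the measured TCP pose, the force, the opening and the grip force at its end, in the units of the state.
- telemetry.read_state(): the state, without advancing time (a new reading comes with each control period).
- viewer.camera(name): name is "scene" or "top" or "wrist"; returns (picture, depth): 420x560x3 uint8, red, green, blue; 420x560 float32, m along the optical axis (not along the pixel's ray), 0 where there is no reading.
- viewer.camera_model(name): a dict with "vertical_fov" (degrees; the focal length in pixels is half the picture's height over the tangent of half this angle, whatever the lens; pixels are square), "cx", "cy" (the principal point, pixels), "dist_coeffs" ([k1, k2, p1, p2, k3] as OpenCV has them; the pictures are not rectified), "cam_to_world" (4x4, takes a point from camera to world coordinates); the wrist camera has in their place "mount" (4x4, takes a point from camera to tool coordinates, whose origin is the TCP and whose axes are the flange's). Camera axes: x right, y down, z forward; pixel columns grow to the right and rows downward; lengths in m; the calibration is good to about 2 mm. A picture is of the moment at which its call begins: read the wrist's pose just before it. camera_model takes no time and is no camera call.
- ticket.close_job(): hands the job in; it is judged then, once.
The state is a dict: "clock": time; "qpos": joint angles; "dq": joint speeds; "joint_torque": joint torques, N m; "eef_pos": TCP position; "eef_rot": TCP orientation; "wrist_force": force on the tool from outside, world axes, zero at the start; "wrist_torque": the same for the moment, N m; "opening": finger opening in m; "grasp_force": force on a finger pad.
Only numpy, scipy, OpenCV 4.12 (cv2) and the standard library are available. Lean on these libraries where they do the work, as an engineer would, in place of code of your own. Each camera call takes 0.05 s, during which the arm holds its last target. There are 200 camera calls.

## Working session

There is one attempt and no reset: what is moved stays moved. The work goes in short steps, Python scripts to look and compute and a tool call to move; the robot and the scene stay as the last step left them, time stands still between calls to the robot, and variables do not carry over. Pictures are saved under pics/ and viewed, at most 10 in all, crops included, and the job is handed in when it is done.

Besides the shell and the picture viewer there is one more tool, called after ">>>" by a JSON object that holds its "op" and its "data". servo_tool: Moves the arm, as the interface text tells. Its arguments: {"type":"object","properties":{"targets":{"type":"array"},"grip_force":{"type":"number"}},"required":["targets"]}

```bash
mkdir -p pics
cat > h.py <<'E'
import numpy as np, cv2
from scipy.spatial.transform import Rotation as R
from bench import telemetry, viewer, ticket, r
def T_of(name):
    m=viewer.camera_model(name)
    if 'cam_to_world' in m: return m,np.array(m['cam_to_world'])
    s=telemetry.read_state(); T=np.eye(4); T[:3,:3]=R.from_quat(s['eef_rot']).as_matrix(); T[:3,3]=s['eef_pos']
    return m,T@np.array(m['mount'])
def shot(name,fn=None):
    m,T=T_of(name); im,d=viewer.camera(name)
    if fn: cv2.imwrite('pics/'+fn+'.png',im[:,:,::-1])
    np.savez(f'{fn or name}.npz',im=im,d=d,T=T)
    return m,T,im,d
def K(m,h=420):
    f=h/2/np.tan(np.radians(m['vertical_fov'])/2); return np.array([[f,0,m['cx']],[0,f,m['cy']],[0,0,1]])
def cloud(m,T,d):
    h,w=d.shape; u,v=np.meshgrid(np.arange(w),np.arange(h))
    p=cv2.undistortPoints(np.stack([u,v],-1).reshape(-1,1,2).astype(np.float64),K(m),np.array(m['dist_coeffs'],float)).reshape(h,w,2)
    P=np.dstack([p*d[...,None],d]); W=P@T[:3,:3].T+T[:3,3]; W[d<=0]=np.nan; return W
def proj(m,T,X):
    Ti=np.linalg.inv(T); return cv2.projectPoints(np.asarray(X,float).reshape(-1,1,3),cv2.Rodrigues(Ti[:3,:3])[0],Ti[:3,3],K(m),np.array(m['dist_coeffs'],float))[0].reshape(-1,2)
def tool():
    s=telemetry.read_state(); return np.array(s['eef_pos']),R.from_quat(s['eef_rot'])
def rel(p,Rt=None):
    "shift cm, rotvec deg to world pose from measured"
    p0,R0=tool(); a=R0.inv().apply(np.asarray(p)-p0)*100
    b=np.zeros(3) if Rt is None else np.degrees((R0.inv()*Rt).as_rotvec())
    print('shift',a.round(2),'turn',b.round(2))
E
python3 - <<'E'
from h import *
print(r.nose_length)
ims=[]
for n in ('top','scene'):
    m,T,im,d=shot(n,n); print(n,m['vertical_fov'],T.round(3).tolist(),(d>0).mean())
    ims.append(im)
print(telemetry.read_state()); print(viewer.camera_model('wrist'))
E
```

```text
0.022
top 45.77532547212914 [[-0.005, -0.985, 0.173, 0.276], [-1.0, 0.002, -0.014, -0.05], [0.013, -0.173, -0.985, 1.781], [0.0, 0.0, 0.0, 1.0]] 0.9957950680272109
scene 48.878238899613365 [[0.433, 0.67, -0.603, 1.345], [0.901, -0.322, 0.289, -0.427], [-0.001, -0.669, -0.744, 1.029], [0.0, 0.0, 0.0, 1.0]] 0.9957908163265307
{'clock': 0.1, 'qpos': array([-9.68899482e-01,  3.59276001e-01,  1.11495954e-02, -3.14437206e-04,
       -1.22410454e+00, -2.88080610e-01]), 'dq': array([-1.24980716e-03, -2.68119065e-03,  2.20913329e-03,  1.55682032e-03,
       -2.14269437e-04,  7.99886359e-05]), 'joint_torque': array([-1.64282890e-03, -5.84161806e+01,  2.93747663e+01,  7.01548085e+00,
        1.00836914e-02, -4.22892663e-05]), 'eef_pos': array([ 0.20820415, -0.64165527,  0.2477403 ]), 'eef_rot': array([-1.56212148e-01,  9.87723255e-01,  7.11085716e-04, -1.75333979e-04]), 'wrist_force': array([ 0.02109457, -0.16642811, -0.45956866]), 'wrist_torque': array([ 0.00281931, -0.0453678 , -0.03557384]), 'grasp_force': 0.0, 'opening': 0.08757795651899977}
{'vertical_fov': 60.21957447071921, 'cx': 276.05931316030626, 'cy': 205.62209120980359, 'dist_coeffs': array([0.02901418, 0.        , 0.        , 0.        , 0.        ]), 'mount': array([[ 1.74796620e-04, -9.50818025e-01, -3.09749985e-01,
         8.44974364e-02],
       [ 9.99999350e-01, -1.82692244e-04,  1.12511252e-03,
         7.40019568e-05],
       [-1.12636618e-03, -3.09749980e-01,  9.50817375e-01,
        -1.35810104e-01],
       [ 0.00000000e+00,  0.00000000e+00,  0.00000000e+00,
         1.00000000e+00]])}
```

View pics/top.png

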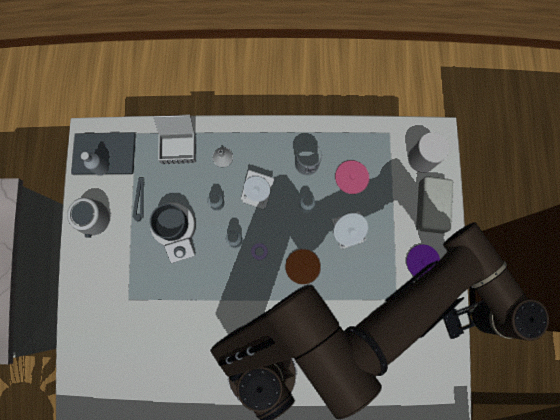

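View pics/scene.png

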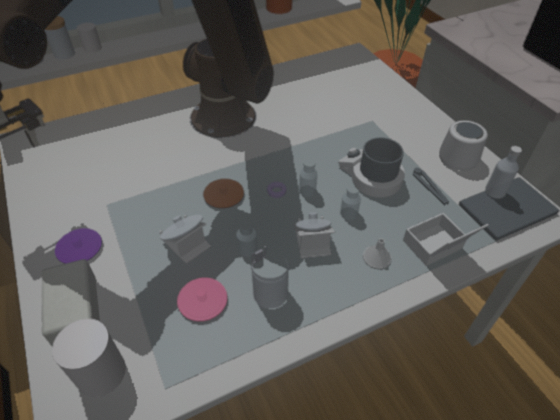

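Top view: the steriliser pot is at (172,222) and its button at (180,252). The teether is at (260,251), with a bottle at (234,232) beside it. 
Candidates for the cover: white at (257,188), white at (351,229), pink (352,177), brown (303,266) and purple (422,260). By description only the two white ones qualify, and the 126 mm one is the fit. I'll measure both.

```bash
cat > meas.py <<'E'
from h import *
C={}
for n in ('top','scene'):
    z=np.load(n+'.npz'); m=viewer.camera_model(n); C[n]=(cloud(m,z['T'],z['d']),z['im'],m,z['T'])
def circ(P):
    from scipy.optimize import least_squares
    f=lambda q:np.hypot(P[:,0]-q[0],P[:,1]-q[1])-q[2]
    return least_squares(f,[*P[:,:2].mean(0),.05],loss='soft_l1',f_scale=.002).x
def sel(n,c,rad,z0,z1):
    W=C[n][0]; return (np.hypot(W[...,0]-c[0],W[...,1]-c[1])<rad)&(W[...,2]>z0)&(W[...,2]<z1)
E
python3 - <<'E'
from meas import *
Wt=C['top'][0]
for nm,(u,v) in dict(pot=(172,222),btn=(180,252),teeth=(260,251),c1=(257,188),c2=(351,229),bc=(234,232),ba=(216,195),bb=(307,197),jar=(305,150),mat=(200,280)).items(): print(nm,Wt[v,u].round(3))
for n in C:
    W=C[n][0]
    for nm,(u,v) in dict(c1=(257,188),c2=(351,229)).items():
        c=Wt[v,u]; s=sel(n,c,.1,.02,.2); P=W[s]
        # ransac plane
        g=np.random.default_rng(0); best=None;bn=0
        for _ in range(2000):
            a=P[g.choice(len(P),3,replace=False)]; k=np.cross(a[1]-a[0],a[2]-a[0]); k/=np.linalg.norm(k)+1e-12
            i=abs((P-a[0])@k)<.0025
            if i.sum()>bn: bn=i.sum();best=i
        Q=P[best]; c0=Q.mean(0); k=np.linalg.svd(Q-c0)[2][2]; k*=np.sign(k[2])
        print(n,nm,'n',k.round(3),np.degrees(np.arccos(k[2])).round(1),len(Q),'c',c0.round(4),'sd',np.sqrt(np.linalg.eigvalsh(np.cov(Q.T))).round(4)[1:]*4)
    s=sel(n,Wt[222,172],.09,.115,.135); print('rim',n,s.sum(),np.median(W[s][:,2]),circ(W[s]))
    c=Wt[251,260]; im=C[n][1].astype(int); s=sel(n,c,.06,-.01,.03)&(im[...,2]-im[...,1]>25); print('teether',s.sum(),circ(W[s]),np.percentile(W[s][:,2],[5,50,95]))
def crop(n,x0,y0,x1,y1,k): return cv2.resize(C[n][1][y0:y1,x0:x1],None,fx=k,fy=k,interpolation=cv2.INTER_CUBIC)
a=crop('top',140,160,380,290,3.3); cv2.imwrite('pics/crop.png',a[:,:,::-1])
E
```

```text
pot [0.533 0.315 0.057]
btn [0.426 0.282 0.065]
teeth [0.435 0.006 0.006]
c1 [0.646 0.014 0.095]
c2 [ 0.5   -0.308  0.102]
bc [0.492 0.092 0.094]
ba [0.639 0.166 0.012]
bb [ 0.634 -0.166 -0.005]
jar [ 0.812 -0.16  -0.002]
mat [0.332 0.219 0.01 ]
top c1 n [-0.59   0.166  0.79 ] 37.8 247 c [0.648  0.0152 0.0739] sd [0.1004 0.1044]
top c2 n [-0.546 -0.204  0.812] 35.7 400 c [ 0.5047 -0.3107  0.0754] sd [0.1228 0.132 ]
rim top 196 0.1269655515972814 [0.52642719 0.31768809 0.05686138]
teether 15 [0.43374511 0.01050675 0.02285274] [0.01339886 0.02054026 0.02567941]
scene c1 n [ 0.946 -0.323  0.025] 88.6 337 c [0.6873 0.0056 0.0504] sd [0.0776 0.0924]
scene c2 n [-0.54  -0.174  0.824] 34.6 473 c [ 0.5118 -0.3111  0.0763] sd [0.1284 0.1372]
rim scene 363 0.12321535174736453 [0.52865844 0.31812141 0.05700702]meas.py:8: RuntimeWarning: Mean of empty slice.
  return least_squares(f,[*P[:,:2].mean(0),.05],loss='soft_l1',f_scale=.002).x
  ret = um.true_divide(
Traceback (most recent call last):
  File "meas.py", line 8, in circ
    return least_squares(f,[*P[:,:2].mean(0),.05],loss='soft_l1',f_scale=.002).x
           ~~~~~~~~~~~~~^^^^^^^^^^^^^^^^^^^^^^^^^^^^^^^^^^^^^^^^^^^^^^^^^^^^^^
ValueError: Initial guess is outside of provided bounds
```

>>> {"op": "servo_tool", "data": {"targets": [1, -41.7, 54.8, 4.5, 0, 0, 0, 1, -41.7, 54.8, 4.5, 0, 0, 0, 1, -41.7, 54.8, 4.5, 0, 0, 0, 1, -41.7, 54.8, 4.5, 0, 0, 0, 1, -41.7, 54.8, 4.5, 0, 0, 0, 1, -41.7, 54.8, 4.5, 0, 0, 0, 1, -41.7, 54.8, 4.5, 0, 0, 0, 1, -41.7, 54.8, 4.5, 0, 0, 0, 1, -41.7, 54.8, 4.5, 0, 0, 0, 1, -41.7, 54.8, 4.5, 0, 0, 0]}}

```text
clock: 1.1
eef_pos: [0.3732, -0.1692, 0.216]
eef_rot: [-0.156, 0.988, 0.0, 0.0]
wrist_force: [1.6, -0.5, 0.5]
opening: 0.0876
grasp_force: 0.0
```

Run:
```python
from h import *
rel([.435,.008,.20]); print(tool()[0])
```

```text
shift [-11.35  14.95   1.61] turn [0. 0. 0.]
[ 0.37315414 -0.16919736  0.21598896]
```

>>> {"op": "servo_tool", "data": {"targets": [1, -11, 14.6, 1.5, 0, 0, 0, 1, -11, 14.6, 1.5, 0, 0, 0, 1, -11, 14.6, 1.5, 0, 0, 0, 1, -11, 14.6, 1.5, 0, 0, 0, 1, -11, 14.6, 1.5, 0, 0, 0, 1, -11, 14.6, 1.5, 0, 0, 0, 1, -11, 14.6, 1.5, 0, 0, 0]}}

```text
clock: 1.8
eef_pos: [0.4323, 0.0012, 0.2008]
eef_rot: [-0.156, 0.988, -0.0, -0.0]
wrist_force: [0.7, -0.3, 0.2]
opening: 0.0877
grasp_force: 0.0
```

Run:
```python
from h import *
m,T,im,d=shot('wrist','w1'); print(tool()[0]); W=cloud(m,T,d)
from meas import circ
i=im.astype(int); s=(i[...,2]-i[...,1]>20)&(np.hypot(W[...,0]-.435,W[...,1]-.008)<.06); P=W[s]; print(s.sum(),np.argwhere(s).mean(0),np.percentile(P[:,2],[5,25,50,75,95]).round(4))
P=P[P[:,2]>.009]; print('mean mid',(P[:,:2].min(0)+P[:,:2].max(0))/2, np.ptp(P[:,:2],axis=0),P[:,2].max())
s=(W[...,2]>.06)&(W[...,2]<.15)&(np.hypot(W[...,0]-.46,W[...,1]-.08)<.08); P=W[s];print('bottle',len(P),P.mean(0) if len(P) else '', P[:,2].max(), circ(P[P[:,2]<.09]), circ(P))
```

```text
[0.43227532 0.00095917 0.20088826]
2323 [187.09169178 284.96642273] [0.0142 0.016  0.0165 0.017  0.0177]
mean mid [0.43253505 0.01050569] [0.05900324 0.0584972 ] 0.019016027703519234
bottle 1527 [0.46726494 0.0788442  0.08215492] 0.1236606069700614 [0.47131306 0.09896026 0.02541445] [0.47057458 0.10203894 0.02646322]
```

View pics/w1.png

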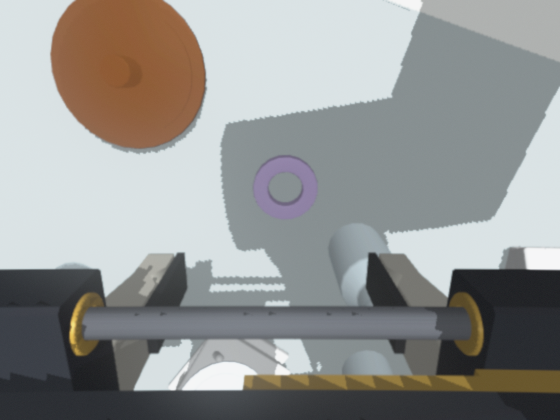

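The wrist picture shows the lilac teether at (285,187), the bottle near (355,260) and the brown look-alike at (125,70). The fitted teether is 59 mm across with its top at about 16 mm, which agrees with the text. I'll turn the gripper 45° so its body clears the bottle.

>>> {"op": "servo_tool", "data": {"targets": [1, -0.3, 0.9, 2, 0, 0, -8, 1, -0.3, 0.9, 4, 0, 0, -16, 1, -0.3, 0.9, 6, 0, 0, -24, 1, -0.3, 0.9, 7, 0, 0, -32, 1, -0.3, 0.9, 8, 0, 0, -40, 1, -0.3, 0.9, 8, 0, 0, -45, 1, -0.3, 0.9, 8, 0, 0, -45, 1, -0.3, 0.9, 8, 0, 0, -45]}}

```text
clock: 2.65
eef_pos: [0.4328, 0.0106, 0.1212]
eef_rot: [-0.521, 0.854, -0.0, 0.0]
wrist_force: [-0.2, 0.2, -0.4]
opening: 0.0875
grasp_force: 0.0
```

Run:
```python
from h import *
m,T,im,d=shot('wrist','w2'); print(tool()[0],tool()[1].as_matrix().round(3).tolist(),telemetry.read_state()['qpos'].round(2)); W=cloud(m,T,d)
i=im.astype(int); s=(i[...,2]-i[...,1]>20)&(np.hypot(W[...,0]-.435,W[...,1]-.008)<.06); P=W[s]
print(len(P),np.argwhere(s).min(0),np.argwhere(s).max(0),np.percentile(P[:,2],[5,50,95]))
s=(np.hypot(W[...,0]-.4325,W[...,1]-.0105)<.08)&(W[...,2]<.009); print('mat',np.nanmedian(W[s][:,2]))
P=P[P[:,2]>.009]; print('mean mid',(P[:,:2].min(0)+P[:,:2].max(0))/2, np.ptp(P[:,:2],axis=0))
rel([.4325,.0105,.029])
```

```text
[0.43290166 0.01072584 0.12127819] [[-0.458, -0.889, 0.001], [-0.889, 0.458, 0.0], [-0.001, -0.0, -1.0]] [ 0.48  0.09 -0.68  0.   -0.81 -0.96]
3834 [170 234] [251 317] [0.01459205 0.01655982 0.01766161]
mat 0.0026953937087150215
mean mid [0.43272435 0.00997475] [0.05868101 0.05872773]
shift [0.04 0.03 9.23] turn [0. 0. 0.]
```

>>> {"op": "servo_tool", "data": {"targets": [1, 0, 0, 3, 0, 0, 0, 1, 0, 0, 6, 0, 0, 0, 1, 0, 0, 8, 0, 0, 0, 1, 0, 0, 9.2, 0, 0, 0, 1, 0, 0, 9.2, 0, 0, 0, 0.5, 0, 0, 9.2, 0, 0, 0, 0.5, 0, 0, 9.2, 0, 0, 0, 0.5, 0, 0, 9.2, 0, 0, 0, 0.5, 0, 0, 9.2, 0, 0, 0, 0.5, 0, 0, 9.2, 0, 0, 0], "grip_force": 15}}

```text
clock: 3.7
eef_pos: [0.4332, 0.0114, 0.0296]
eef_rot: [-0.522, 0.853, -0.0, 0.001]
wrist_force: [-0.6, 0.6, 5.9]
opening: 0.0604
grasp_force: 15.0
```

>>> {"op": "servo_tool", "data": {"targets": [0.5, 0, 0, -2, 0, 0, 0, 0.5, 0, 0, -6, 0, 0, 0, 0.5, 0, 0, -11, 0, 0, 0, 0.5, 0, 0, -16, 0, 0, 0, 0.5, -4, 0.8, -19, 0, 0, 0, 0.5, -8, 1.6, -19, 0, 0, 0, 0.5, -12, 2.3, -19, 0, 0, 0, 0.5, -16, 3, -19, 0, 0, 0, 0.5, -20, 3.7, -19, 0, 0, 0, 0.5, -24, 4.4, -19, 0, 0, 0]}}

```text
clock: 4.7
eef_pos: [0.5026, 0.2466, 0.219]
eef_rot: [-0.522, 0.853, 0.0, -0.0]
wrist_force: [1.8, -0.6, -0.2]
opening: 0.0596
grasp_force: 15.0
```

>>> {"op": "servo_tool", "data": {"targets": [0.5, -4, 0.7, 0, 0, 0, 0, 0.5, -7, 1.2, 0, 0, 0, 0, 0.5, -7.3, 1.3, 0, 0, 0, 0, 0.5, -7.3, 1.3, 0, 0, 0, 0, 0.5, -7.3, 1.3, 0, 0, 0, 0]}}

```text
clock: 5.2
eef_pos: [0.5237, 0.3151, 0.2187]
eef_rot: [-0.522, 0.853, -0.0, -0.0]
wrist_force: [-0.6, -0.6, 0.2]
opening: 0.0603
grasp_force: 15.0
```

Run:
```python
from h import *
from meas import circ
m,T,im,d=shot('wrist','w3'); s=telemetry.read_state(); print(tool()[0],s['qpos'].round(2),s['opening'],s['grasp_force']); W=cloud(m,T,d)
s=(np.hypot(W[...,0]-.5275,W[...,1]-.318)<.09)&(W[...,2]>.117)&(W[...,2]<.135); P=W[s]; c=circ(P); print(len(P),np.median(P[:,2]),c)
rel([c[0],c[1],.1])
```

```text
[0.52383957 0.31492263 0.21905358] [ 0.86  0.28 -0.18 -0.   -1.12 -1.33] 0.06009568698273403 14.999711784766987
3145 0.12720617941980245 [0.5255322  0.31766126 0.05642776]
shift [-0.32 -0.03 11.91] turn [0. 0. 0.]
```

View pics/w3.png

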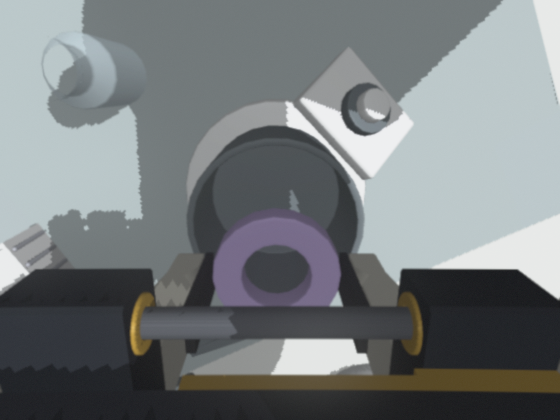

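The teether is held at (277,265), the pot mouth is at (277,200) and the button at (372,105). The fitted rim matches: radius 56 mm, z 127 mm. Lowering now.

>>> {"op": "servo_tool", "data": {"targets": [0.5, -0.3, 0, 3, 0, 0, 0, 0.5, -0.3, 0, 6, 0, 0, 0, 0.5, -0.3, 0, 8, 0, 0, 0, 0.5, -0.3, 0, 9, 0, 0, 0, 0.5, -0.3, 0, 10, 0, 0, 0, 0.5, -0.3, 0, 10, 0, 0, 0]}}

```text
clock: 5.85
eef_pos: [0.5254, 0.318, 0.1185]
eef_rot: [-0.522, 0.853, -0.0, -0.0]
wrist_force: [-0.4, 0.8, -0.7]
opening: 0.0598
grasp_force: 15.0
```

>>> {"op": "servo_tool", "data": {"targets": [0.5, 0, 0, 1, 0, 0, 0, 0.5, 0, 0, 2, 0, 0, 0, 0.5, 0, 0, 2.4, 0, 0, 0, 0.5, 0, 0, 2.4, 0, 0, 0]}}

```text
clock: 6.25
eef_pos: [0.5256, 0.3185, 0.0944]
eef_rot: [-0.522, 0.853, -0.0, -0.0]
wrist_force: [1.0, -0.4, -2.1]
opening: 0.0603
grasp_force: 16.0
```

>>> {"op": "servo_tool", "data": {"targets": [0.73, 0, 0, 0, 0, 0, 0, 0.73, 0, 0, 0, 0, 0, 0, 0.73, 0, 0, 0, 0, 0, 0, 0.73, 0, 0, 0, 0, 0, 0, 0.73, 0, 0, 0, 0, 0, 0]}}

```text
clock: 6.75
eef_pos: [0.5261, 0.3183, 0.0947]
eef_rot: [-0.522, 0.853, -0.0, 0.0]
wrist_force: [5.3, -1.3, -6.2]
opening: 0.0627
grasp_force: 13.2
```

>>> {"op": "servo_tool", "data": {"targets": [0.71, 0, 0, 0, 0, 0, 0, 0.71, 0, 0, 0, 0, 0, 0, 0.71, 0, 0, -1, 0, 0, 0, 0.71, 0, 0, -2, 0, 0, 0, 0.71, 0, 0, -3, 0, 0, 0, 0.71, 0, 0, -4, 0, 0, 0, 0.71, 0, 0, -7, 0, 0, 0, 1, 0, 0, -12, 0, 0, 0, 1, 0, 0, -14, 0, 0, 0, 1, 0, 0, -14, 0, 0, 0]}}

```text
clock: 7.75
eef_pos: [0.5269, 0.3199, 0.2403]
eef_rot: [-0.523, 0.853, 0.001, 0.004]
wrist_force: [-1.0, 0.1, -0.3]
opening: 0.0807
grasp_force: 0.0
```

>>> {"op": "servo_tool", "data": {"targets": [1, 7.5, 0, 0, 0, 0, 0, 1, 7.5, 0, 0, 0, 0, 0, 1, 7.5, 0, 0, 0, 0, 0, 1, 7.5, 0, 0, 0, 0, 0]}}

```text
clock: 8.15
eef_pos: [0.4913, 0.2515, 0.2354]
eef_rot: [-0.522, 0.853, 0.0, 0.0]
wrist_force: [-0.9, 0.3, 0.0]
opening: 0.0875
grasp_force: 0.0
```

Run:
```python
from h import *
from meas import circ
m,T,im,d=shot('wrist','w4'); s=telemetry.read_state(); print(tool()[0],s['qpos'].round(2),s['opening']); W=cloud(m,T,d)
s=(np.hypot(W[...,0]-.526,W[...,1]-.318)<.075)&(W[...,2]>.122)&(W[...,2]<.132); P=W[s]; c=circ(P); print(len(P),np.median(P[:,2]),c)
i=im.astype(int); s=(i[...,2]-i[...,1]>15)&(np.hypot(W[...,0]-.526,W[...,1]-.318)<.07); P=W[s]; print('teether',len(P),P.mean(0) if len(P) else 0, np.argwhere(s).mean(0))
# pitch: button region
np.save('W4.npy',W)
```

```text
[0.49160837 0.25201706 0.23521233] [ 0.83  0.17 -0.28 -0.   -1.12 -1.3 ] 0.08738675759983949
2932 0.12721739375065905 [0.5256151  0.31791984 0.05714782]
teether 2200 [0.52572241 0.31836424 0.06570493] [265.83181818 275.47136364]
```

View pics/w4.png

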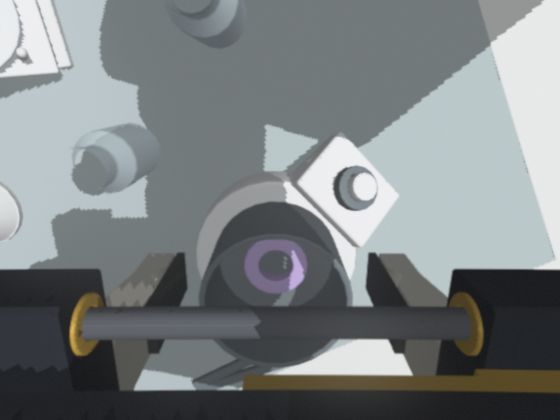

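Teether lies flat in the pot at (275,266), and the button is at (362,187). Next I'll measure the button from this view and work out the move to face the fitting cover.

```bash
cat >> h.py <<'E'
def face(n,x=None):
    n=np.asarray(n)/np.linalg.norm(n); y=np.cross([0,0,1.],n)if x is None else np.cross(-n,x); y/=np.linalg.norm(y)
    if x is None and y[1]<0: y=-y
    return R.from_matrix(np.column_stack([np.cross(y,-n),y,-n]))
E
python3 - <<'E'
from h import *
W=np.load('W4.npy'); im=np.load('w4.npz')['im']
c=np.array([.5256,.318])
P=W[165:215,335:385].reshape(-1,3); print(W[187,362].round(4),W[187,345].round(4),W[215,350].round(4),W[175,320].round(4))
sub=W[178:197,354:371].reshape(-1,3); q=np.median(sub,0); k=np.linalg.svd(sub-sub.mean(0))[2][2]; print('btn',q.round(4),k.round(3), np.hypot(*(q[:2]-c)))
# panel plane
g=np.random.default_rng(0); S=W[135:245,295:400].reshape(-1,3); S=S[(S[:,2]>.03)&(S[:,2]<.12)&(np.hypot(*(S[:,:2]-c).T)>.083)]; bn=0
for _ in range(2000):
    a=S[g.choice(len(S),3,replace=False)]; k=np.cross(a[1]-a[0],a[2]-a[0]); k/=np.linalg.norm(k)+1e-12; i=abs((S-a[0])@k)<.0015
    if i.sum()>bn: bn,b=i.sum(),i
Q=S[b]; k=np.linalg.svd(Q-Q.mean(0))[2][2]; k*=np.sign(k[2]); print('panel',bn,len(S),Q.mean(0).round(4),k.round(3))
h=(S-Q.mean(0))@k; top=S[h>np.percentile(h,90)]; print('h pct',np.percentile(h,[50,80,90,95,99]).round(4)); B=S[h>np.percentile(h,99)-.004]; print('top pts',len(B),B.mean(0).round(4),((B.min(0)+B.max(0))/2).round(4))
n=np.array([-.543,-.19,.817]); n/=np.linalg.norm(n)
f=face(n); print(f.as_matrix().round(2).tolist()); rel(np.array([.508,-.311,.077])+.16*n,f)
E
```

```text
[0.4234 0.2851 0.0633] [0.4364 0.28   0.0584] [0.4428 0.3092 0.0517] [0.4516 0.2618 0.0511]Traceback (most recent call last):
  File "<stdin>", line 5, in <module>
    u, s, vh = gufunc(a, signature=signature)
               ~~~~~~^^^^^^^^^^^^^^^^^^^^^^^^
    raise LinAlgError("SVD did not converge")
numpy.linalg.LinAlgError: SVD did not converge
```

Run:
```python
from h import *
W=np.load('W4.npy'); c=np.array([.5256,.318])
ok=lambda a:a.reshape(-1,3)[np.isfinite(a.reshape(-1,3)).all(1)]
sub=ok(W[178:197,354:371]); q=np.median(sub,0); k=np.linalg.svd(sub-sub.mean(0))[2][2]; print('btn',q.round(4),k.round(3), np.hypot(*(q[:2]-c)))
g=np.random.default_rng(0); S=ok(W[135:245,295:400]); S=S[(S[:,2]>.03)&(S[:,2]<.12)&(np.hypot(*(S[:,:2]-c).T)>.083)]; bn=0
for _ in range(2000):
    a=S[g.choice(len(S),3,replace=False)]; k=np.cross(a[1]-a[0],a[2]-a[0]); k/=np.linalg.norm(k)+1e-12; i=abs((S-a[0])@k)<.0015
    if i.sum()>bn: bn,b=i.sum(),i
Q=S[b]; k=np.linalg.svd(Q-Q.mean(0))[2][2]; k*=np.sign(k[2]); print('panel',bn,len(S),Q.mean(0).round(4),k.round(3))
h=(S-Q.mean(0))@k; print('h pct',np.percentile(h,[50,80,90,95,99]).round(4)); B=S[h>np.percentile(h,99)-.003]; print('top pts',len(B),B.mean(0).round(4),((B.min(0)+B.max(0))/2).round(4))
n=np.array([-.543,-.19,.817]); n/=np.linalg.norm(n)
f=face(n); print(f.as_matrix().round(2).tolist()); rel(np.array([.508,-.311,.077])+.16*n,f)
```

```text
btn [0.4235 0.2852 0.0635] [-0.441 -0.146  0.886] 0.10722793265524892
panel 2585 4404 [0.4328 0.2858 0.0434] [-0.479 -0.15   0.865]
h pct [0.0005 0.0123 0.0211 0.0219 0.0227]
top pts 534 [0.4212 0.2858 0.0621] [0.4214 0.2862 0.0614]
[[-0.77, -0.33, 0.54], [-0.27, 0.94, 0.19], [-0.58, -0.0, -0.82]]
shift [ 56.07 -20.68   2.71] turn [ 13.4  -33.37  42.28]
```

>>> {"op": "servo_tool", "data": {"targets": [1, 56, -20.7, 2.7, 13.4, -33.4, 42.3, 1, 56, -20.7, 2.7, 13.4, -33.4, 42.3, 1, 56, -20.7, 2.7, 13.4, -33.4, 42.3, 1, 56, -20.7, 2.7, 13.4, -33.4, 42.3, 1, 56, -20.7, 2.7, 13.4, -33.4, 42.3, 1, 56, -20.7, 2.7, 13.4, -33.4, 42.3, 1, 56, -20.7, 2.7, 13.4, -33.4, 42.3, 1, 56, -20.7, 2.7, 13.4, -33.4, 42.3, 1, 56, -20.7, 2.7, 13.4, -33.4, 42.3, 1, 56, -20.7, 2.7, 13.4, -33.4, 42.3]}}

```text
clock: 9.2
eef_pos: [0.439, -0.187, 0.2132]
eef_rot: [-0.16, 0.94, 0.05, 0.297]
wrist_force: [0.4, -0.3, 0.6]
opening: 0.0878
grasp_force: 0.0
```

Run:
```python
from h import *
n=np.array([-.543,-.19,.817]); n/=np.linalg.norm(n)
f=face(n); rel(np.array([.508,-.311,.077])+.16*n,f); print(telemetry.read_state()['qpos'].round(2),tool()[0])
```

```text
shift [  5.88 -13.98  -3.46] turn [-0.   -0.11  0.04]
[-0.33 -0.1  -0.54 -0.58 -0.71 -0.54] [ 0.43900533 -0.18696993  0.2132389 ]
```

>>> {"op": "servo_tool", "data": {"targets": [1, 5.9, -14, -3.4, 0, 0, 0, 1, 5.9, -14, -3.4, 0, 0, 0, 1, 5.9, -14, -3.4, 0, 0, 0, 1, 5.9, -14, -3.4, 0, 0, 0, 1, 5.9, -14, -3.4, 0, 0, 0, 1, 5.9, -14, -3.4, 0, 0, 0]}}

```text
clock: 9.8
eef_pos: [0.4201, -0.3401, 0.2057]
eef_rot: [-0.159, 0.941, 0.051, 0.295]
wrist_force: [-0.7, -0.0, -0.7]
opening: 0.0873
grasp_force: 0.0
```

```bash
cat > cov.py <<'E'
from h import *; from meas import circ; import sys
m,T,im,d=shot('wrist',sys.argv[1]); print(tool()[0],telemetry.read_state()['qpos'].round(2)); W=cloud(m,T,d)
S=W.reshape(-1,3); S=S[np.isfinite(S).all(1)]; S=S[(np.linalg.norm(S-[.505,-.31,.075],axis=1)<.085)&(S[:,2]>.02)]; bn=0
g=np.random.default_rng(0)
for _ in range(1500):
    a=S[g.choice(len(S),3,replace=False)]; k=np.cross(a[1]-a[0],a[2]-a[0]); k/=np.linalg.norm(k)+1e-12; i=abs((S-a[0])@k)<.0012
    if i.sum()>bn: bn,b=i.sum(),i
Q=S[b]; c0=Q.mean(0); k=np.linalg.svd(Q-c0,full_matrices=False)[2][2]; k*=np.sign(k[2]); print('n',k.round(4),np.degrees(np.arccos(k[2])).round(2),bn,len(S))
B=face(k).as_matrix(); L=(S-c0)@B; h=(S-c0)@k
kn=L[(h>.022)&(h<.033)]; print('knob top h',np.percentile(h[h>.01],[50,95]).round(4),len(kn)); ck=circ(kn) if 0 else (kn.min(0)+kn.max(0))/2
Ld=L[abs(h)<.0015]; r_=np.hypot(*(Ld[:,:2]-ck[:2]).T); 
ang=np.arctan2(*(Ld[:,:2]-ck[:2]).T); E=np.array([Ld[(ang>a)&(ang<a+.1)][np.argmax(r_[(ang>a)&(ang<a+.1)])] for a in np.arange(-3.1,3.1,.1) if ((ang>a)&(ang<a+.1)).any()])
cd=circ(E); print('knob ptp',np.ptp(kn[:,:2],axis=0).round(4),'knob c',ck[:2].round(4),'disc circle',cd.round(4),'disc ptp',np.ptp(Ld[:,:2],axis=0).round(4))
C=c0+B[:,:2]@cd[:2]; CK=c0+B[:,:2]@ck[:2]; print('disc centre',C.round(4),'via knob',CK.round(4)); 
O=C-.013*k; print('origin',O.round(4)); np.savez('cover.npz',O=O,k=k,OK=CK-.013*k)
rel((CK-.013*k)+.037*k,face(k))
E
python3 cov.py w5
```

```text
[ 0.42029512 -0.33954074  0.20615798] [-0.73  0.11 -0.31 -0.67 -0.94 -0.16]
n [-0.5449 -0.1761  0.8198] 34.93 14636 18248
knob top h [0.0277 0.029 ] 720
knob ptp [0.0234 0.0233] knob c [-0.0032  0.0002] disc circle [-0.0031  0.0002  0.0627] disc ptp [0.1254 0.1257]
disc centre [ 0.5013 -0.3101  0.0709] via knob [ 0.5014 -0.31    0.071 ]
origin [ 0.5083 -0.3078  0.0602]
shift [ 0.65  0.13 13.62] turn [ 0.84 -0.07  1.09]
```

View pics/w5.png

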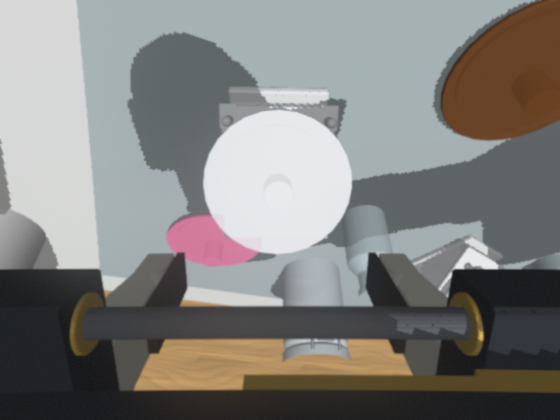

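The white cover faces the camera at (278,182), with its knob at (278,190). Its disc measures 126 mm and its tilt 34.9°, so it is the fitting one. Grasping the knob along its axis.

>>> {"op": "servo_tool", "data": {"targets": [1, 0.65, 0.1, 4, 0.8, 0, 1, 1, 0.65, 0.1, 8, 0.8, 0, 1, 1, 0.65, 0.1, 11, 0.8, 0, 1, 1, 0.65, 0.1, 12.5, 0.8, 0, 1, 1, 0.65, 0.1, 13.4, 0.8, 0, 1, 1, 0.65, 0.1, 13.4, 0.8, 0, 1]}}

```text
clock: 10.45
eef_pos: [0.4873, -0.3153, 0.0926]
eef_rot: [-0.15, 0.942, 0.047, 0.296]
wrist_force: [-0.2, -0.7, 0.4]
opening: 0.0878
grasp_force: 0.0
```

>>> {"op": "servo_tool", "data": {"targets": [0.1, 0, 0, 0, 0, 0, 0, 0.1, 0, 0, 0, 0, 0, 0, 0.1, 0, 0, 0, 0, 0, 0, 0.1, 0, 0, 0, 0, 0, 0, 0.1, 0, 0, 0, 0, 0, 0, 0.1, 0, 0, 0, 0, 0, 0, 0.1, 0, 0, 0, 0, 0, 0, 0.1, 0, 0, 0, 0, 0, 0], "grip_force": 30}}

```text
clock: 11.25
eef_pos: [0.4868, -0.3162, 0.0926]
eef_rot: [-0.149, 0.942, 0.046, 0.296]
wrist_force: [0.1, -0.1, 0.1]
opening: 0.0291
grasp_force: 0.0
```

Run:
```python
from h import *
z=np.load('cover.npz'); rel(z['OK']+.037*z['k'],face(z['k'])); print(tool()[1].as_matrix().round(3).tolist())
```

```text
shift [-0.05  0.14  0.27] turn [-0.03 -0.08  0.06]
[[-0.781, -0.308, 0.544], [-0.253, 0.951, 0.175], [-0.572, -0.001, -0.821]]
```

>>> {"op": "servo_tool", "data": {"targets": [0.1, 0, 0, 0, 0, 0, 0, 0.1, 0, 0, 0, 0, 0, 0, 0.1, 0, 0, 0, 0, 0, 0, 0.1, 0, 0, 0, 0, 0, 0]}}

```text
clock: 11.65
eef_pos: [0.4868, -0.316, 0.0926]
eef_rot: [-0.149, 0.942, 0.046, 0.296]
wrist_force: [-0.6, 0.7, 0.5]
opening: 0.0233
grasp_force: 30.0
```

>>> {"op": "servo_tool", "data": {"targets": [0.1, 0, 0, -0.5, 0, 0, 0, 0.1, 0, 0, -1, 0, 0, 0, 0.1, 0, 0, -2, 0, 0, 0, 0.1, 0, 0, -4, 0, 0, 0, 0.1, 0, 0, -7, 0, 0, 0, 0.1, 0, 0, -11, 0, 0, 0, 0.1, 0, 0, -14, 0, 0, 0, 0.1, 0, 0, -15, 0, 0, 0]}}

```text
clock: 12.45
eef_pos: [0.4042, -0.3441, 0.2195]
eef_rot: [-0.149, 0.942, 0.044, 0.297]
wrist_force: [-0.1, 0.3, -1.6]
opening: 0.0231
grasp_force: 30.0
```

Run:
```python
from h import *
a=np.radians(205); x=np.array([np.cos(a),np.sin(a),0]); p0,_=tool()
f=face([0,0,1],x); print(f.as_matrix().round(2).tolist(),p0,telemetry.read_state()['qpos'].round(2))
rel([p0[0],p0[1],.27],f); rel([.49,.0,.27],f); rel([.5256,.318,.25],f)
```

```text
[[-0.91, -0.42, -0.0], [-0.42, 0.91, 0.0], [0.0, 0.0, -1.0]] [ 0.40422984 -0.34407371  0.21950366] [-0.75  0.08 -0.32 -0.66 -0.96 -0.17]
shift [-2.89 -0.03 -4.14] turn [-2.53 34.87 -6.78]
shift [-18.35  30.08   6.43] turn [-2.53 34.87 -6.78]
shift [-28.1   59.26  15.44] turn [-2.53 34.87 -6.78]
```

>>> {"op": "servo_tool", "data": {"targets": [0.1, -2.9, 0, -4.1, -0.5, 7, -1.4, 0.1, -2.9, 0, -4.1, -1, 14, -2.7, 0.1, -7, 6, -2.5, -1.5, 21, -4, 0.1, -10, 12, 0, -2, 28, -5.4, 0.1, -13, 18, 2.4, -2.5, 34.9, -6.8, 0.1, -15.5, 24, 4.5, -2.5, 34.9, -6.8, 0.1, -18.3, 30, 6.4, -2.5, 34.9, -6.8, 0.1, -20, 35, 8, -2.5, 34.9, -6.8, 0.1, -21.6, 40, 9.5, -2.5, 34.9, -6.8, 0.1, -23.3, 45, 11, -2.5, 34.9, -6.8]}}

```text
clock: 13.45
eef_pos: [0.4896, 0.0379, 0.2634]
eef_rot: [-0.217, 0.976, 0.002, -0.001]
wrist_force: [2.0, -0.9, -1.4]
opening: 0.0234
grasp_force: 30.0
```

Run:
```python
from h import *
a=np.radians(205); x=np.array([np.cos(a),np.sin(a),0]); p0,_=tool()
f=face([0,0,1],x); print(p0,telemetry.read_state()['opening'],telemetry.read_state()['qpos'].round(2))
rel([.5256,.318,.25],f)
```

```text
[0.48961567 0.03793099 0.26343847] 0.023385784186728823 [ 0.47  0.04 -0.35 -0.01 -1.17 -1.61]
shift [-15.13  23.84   1.46] turn [ 0.3  -0.05  0.07]
```

>>> {"op": "servo_tool", "data": {"targets": [0.1, -3, 4.8, 0.3, 0, 0, 0, 0.1, -6, 9.5, 0.6, 0, 0, 0, 0.1, -9, 14.2, 0.9, 0, 0, 0, 0.1, -12, 19, 1.2, 0, 0, 0, 0.1, -14, 22, 1.4, 0.3, 0, 0, 0.1, -15, 23.6, 1.5, 0.3, 0, 0, 0.1, -15, 23.6, 1.5, 0.3, 0, 0, 0.1, -15, 23.6, 1.5, 0.3, 0, 0]}}

```text
clock: 14.25
eef_pos: [0.5252, 0.3136, 0.2484]
eef_rot: [-0.218, 0.976, -0.001, -0.001]
wrist_force: [0.1, 0.1, -0.6]
opening: 0.0232
grasp_force: 30.0
```

```bash
cat > held.py <<'E'
from h import *; from meas import circ; import sys
m,T,im,d=shot('wrist',sys.argv[1]); p,Rt=tool(); W=cloud(m,T,d)
S=W.reshape(-1,3); S=S[np.isfinite(S).all(1)]; t=Rt.inv().apply(S-p)
print('tool',p,Rt.as_matrix()[:,2].round(4))
q=t[(np.hypot(t[:,0],t[:,1])<.075)&(abs(t[:,2]-.027)<.008)]; q=q[np.hypot(q[:,0],q[:,1])>.03]; bn=0
g=np.random.default_rng(0)
for _ in range(1500):
    a=q[g.choice(len(q),3,replace=False)]; k=np.cross(a[1]-a[0],a[2]-a[0]); k/=np.linalg.norm(k)+1e-12; i=abs((q-a[0])@k)<.001
    if i.sum()>bn: bn,b=i.sum(),i
Q=q[b]; c0=Q.mean(0); k=np.linalg.svd(Q-c0,full_matrices=False)[2][2]; k*=-np.sign(k[2]); z0=c0[2]-(k[:2]@(-c0[:2]))/k[2]
print('disc normal in tool',k.round(4),'z at axis',round(z0,4),bn,len(q))
ang=np.arctan2(Q[:,1],Q[:,0]); rr=np.hypot(Q[:,0],Q[:,1]); E=np.array([Q[s][np.argmax(rr[s])] for a in np.arange(-3.1,3.1,.05) for s in [(ang>a)&(ang<a+.05)] if s.sum()>3])
E=E[np.hypot(E[:,0],E[:,1])>.055]
from scipy.optimize import least_squares
o=least_squares(lambda c:np.hypot(E[:,0]-c[0],E[:,1]-c[1])-.063,[0,0],loss='soft_l1',f_scale=.001).x
print('disc centre in tool (R fixed 63)',o.round(4),len(E),np.degrees(np.arctan2(E[:,1],E[:,0])).round()[[0,-1]],'free',circ(E).round(4))
cw=p+Rt.apply([*o,z0]); print('disc top centre world',cw.round(4),'normal world',Rt.apply(k).round(4))
E
python3 held.py w6; python3 -c "
from h import *
m,T,im,d=shot('scene','s2');print(telemetry.read_state()['wrist_force'])"
```

```text
tool [0.52533835 0.3128     0.24891431] [-0.002  -0.0016 -1.    ]
disc normal in tool [ 2.3e-03 -3.0e-04 -1.0e+00] z at axis 0.0272 19724 22061
disc centre in tool (R fixed 63) [-0.0013  0.001 ] 79 [-175.  178.] free [-0.0009  0.001   0.0624]
disc top centre world [0.526  0.3142 0.2217] normal world [1.e-04 3.e-04 1.e+00]
[-1.02613386 -0.42524628 -0.48087004]
```

View pics/w6.png

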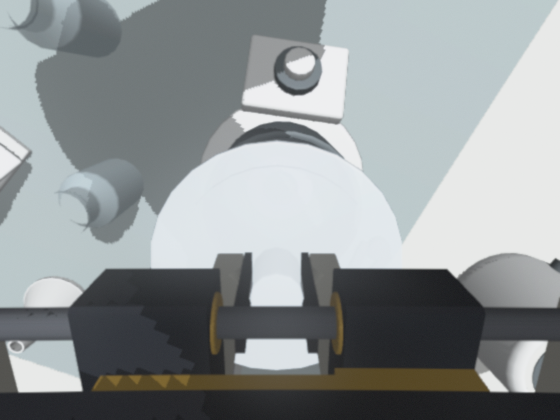

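The cover hangs level at (277,235) in the wrist view, over the pot. Its centre is 4 mm short in y. I'll correct that and lower it slowly.

>>> {"op": "servo_tool", "data": {"targets": [0.1, -0.1, 0.3, 2, 0, 0, 0, 0.1, -0.1, 0.3, 4, 0, 0, 0, 0.1, -0.1, 0.3, 5.5, 0, 0, 0, 0.1, -0.1, 0.3, 6.5, 0, 0, 0, 0.1, -0.1, 0.3, 7.2, 0, 0, 0, 0.1, -0.1, 0.3, 7.2, 0, 0, 0, 0.1, -0.1, 0.3, 7.2, 0, 0, 0]}}

```text
clock: 15.05
eef_pos: [0.5257, 0.3162, 0.1783]
eef_rot: [-0.217, 0.976, -0.0, -0.0]
wrist_force: [0.7, -0.2, -1.5]
opening: 0.0231
grasp_force: 30.0
```

```bash
python3 held.py w7
```

```text
tool [0.52572816 0.31636485 0.17844296] [ 0.e+00  1.e-04 -1.e+00]
disc normal in tool [ 2.8e-03 -4.0e-04 -1.0e+00] z at axis 0.0269 19850 22154
disc centre in tool (R fixed 63) [-0.0009  0.0001] 78 [-177.  177.] free [-0.0006  0.0001  0.0625]
disc top centre world [0.5265 0.3169 0.1515] normal world [-0.0024 -0.0016  1.    ]
```

>>> {"op": "servo_tool", "data": {"targets": [0.1, 0, 0.1, 0.5, 0, 0, 0, 0.1, 0, 0.1, 1, 0, 0, 0, 0.1, 0, 0.1, 1.3, 0, 0, 0, 0.1, 0, 0.1, 1.5, 0, 0, 0, 0.1, 0, 0.1, 1.6, 0, 0, 0, 0.1, 0, 0.1, 1.7, 0, 0, 0, 0.1, 0, 0.1, 1.75, 0, 0, 0, 0.1, 0, 0.1, 1.8, 0, 0, 0]}}

```text
clock: 15.9
eef_pos: [0.5249, 0.3171, 0.1596]
eef_rot: [-0.217, 0.976, -0.0, -0.0]
wrist_force: [-0.6, -0.4, -1.2]
opening: 0.0234
grasp_force: 30.0
```

>>> {"op": "servo_tool", "data": {"targets": [0.1, 0, 0, 0.05, 0, 0, 0, 0.1, 0, 0, 0.1, 0, 0, 0, 0.1, 0, 0, 0.1, 0, 0, 0]}}

```text
clock: 16.2
eef_pos: [0.5249, 0.3172, 0.1593]
eef_rot: [-0.217, 0.976, -0.0, -0.0]
wrist_force: [-1.9, -0.7, 5.7]
opening: 0.0235
grasp_force: 30.0
```

>>> {"op": "servo_tool", "data": {"targets": [0.1, 0, 0, 0.05, 0, 0, 0, 0.1, 0, 0, 0.1, 0, 0, 0, 0.1, 0, 0, 0.1, 0, 0, 0]}}

```text
clock: 16.5
eef_pos: [0.525, 0.3171, 0.1593]
eef_rot: [-0.217, 0.976, -0.0, -0.0]
wrist_force: [-4.8, -3.1, 11.7]
opening: 0.0236
grasp_force: 30.0
```

>>> {"op": "servo_tool", "data": {"targets": [0.1, 0, 0, -0.15, 0, 0, 0, 0.1, 0, 0, -0.15, 0, 0, 0, 0.5, 0, 0, -0.15, 0, 0, 0, 0.5, 0, 0, -0.15, 0, 0, 0, 0.7, 0, 0, -0.15, 0, 0, 0, 0.7, 0, 0, -0.15, 0, 0, 0, 0.7, 0, 0, -3, 0, 0, 0, 0.7, 0, 0, -7, 0, 0, 0, 0.7, 0, 0, -10, 0, 0, 0, 0.7, 0, 0, -10, 0, 0, 0]}}

```text
clock: 17.5
eef_pos: [0.5268, 0.3185, 0.2627]
eef_rot: [-0.217, 0.976, 0.001, 0.003]
wrist_force: [0.1, -0.2, 0.1]
opening: 0.0613
grasp_force: 0.0
```

>>> {"op": "servo_tool", "data": {"targets": [0.7, 3.5, -0.5, 0, 0, 0, 0, 0.7, 6, -1, 0, 0, 0, 0, 0.7, 6, -1, 0, 0, 0, 0, 0.7, 6, -1, 0, 0, 0, 0]}}

```text
clock: 17.9
eef_pos: [0.4748, 0.2826, 0.2578]
eef_rot: [-0.217, 0.976, -0.0, -0.0]
wrist_force: [0.6, 0.8, -0.3]
opening: 0.0617
grasp_force: 0.0
```

Run:
```python
from h import *; from meas import circ
m,T,im,d=shot('wrist','w8'); p,Rt=tool(); print(p); W=cloud(m,T,d)
S=W.reshape(-1,3); S=S[np.isfinite(S).all(1)]; c=np.array([.5256,.318])
r_=np.hypot(*(S[:,:2]-c).T); Q=S[(r_<.066)&(r_>.02)&(abs(S[:,2]-.132)<.006)]; c0=Q.mean(0); k=np.linalg.svd(Q-c0,full_matrices=False)[2][2]; k*=np.sign(k[2]); print('disc',len(Q),k.round(4),'z med',np.median(Q[:,2]).round(4),'mid',((Q.min(0)+Q.max(0))/2).round(4),np.ptp(Q,axis=0).round(3))
n=np.array([-.479,-.15,.865]); n/=np.linalg.norm(n); q=np.array([.4235,.285,.063]); h=(S-q)@n; L=S-q; lat=np.linalg.norm(L-np.outer(h,n),axis=1)
B=S[(lat<.03)&(h>-.006)&(h<.006)]; hb=(B-q)@n; print('h',np.percentile(hb,[5,50,95,99]).round(4)); top=B[abs(hb-np.median(hb[hb>-.003]))<.0015]; Bf=face(n).as_matrix(); l=(top-q)@Bf; print('ptp',np.ptp(l,axis=0).round(4)); bc=q+Bf@((l.min(0)+l.max(0))/2); k2=np.linalg.svd(top-top.mean(0),full_matrices=False)[2][2]; print('btn centre',bc.round(4),'mean',top.mean(0).round(4),k2.round(3), 'dir',(bc-[*c,0])[:2].round(4))
np.save('W8.npy',W)
```

```text
[0.47512536 0.28297767 0.25763243]
disc 10437 [-4.0e-04 -1.5e-03  1.0e+00] z med 0.1326 mid [0.5247 0.3131 0.1316] [0.124 0.117 0.006]
h [-0.0033  0.0001  0.0016  0.002 ]
ptp [0.0243 0.0239 0.003 ]
btn centre [0.4206 0.2866 0.0618] mean [0.4208 0.2866 0.062 ] [ 0.471  0.154 -0.869] dir [-0.105  -0.0314]
```

View pics/w8.png

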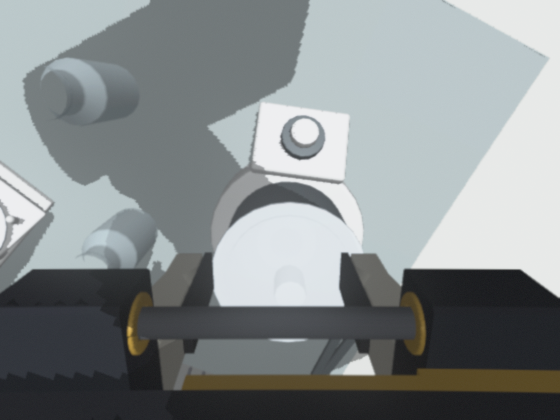

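The cover is on the pot at (290,270). Its normal is within 0.1° of vertical and its disc top is at 132.6 mm, which is the rim height plus 5 mm, so it is seated. The button is at (304,130). Next I'll go to a stand-off on the button's axis with the fingers shut.

Run:
```python
from h import *
W=np.load('W8.npy'); n=np.array([-.478,-.15,.866]); n/=np.linalg.norm(n); q=np.array([.4206,.2866,.0618])
S=W.reshape(-1,3); S=S[np.isfinite(S).all(1)]; h=(S-q)@n; lat=np.linalg.norm(S-q-np.outer(h,n),axis=1)
for a in range(0,40,2):
    s=(lat>a/1000)&(lat<(a+2)/1000)&(abs(h)<.04); print(a,s.sum(),np.percentile(h[s],[10,50,90]).round(4))
rel(q+.082*n,face(n)); print(face(n).as_matrix().round(2).tolist())
```

```text
0 15 [-0.0006  0.0003  0.001 ]
2 40 [-0.0003  0.0004  0.0012]
4 74 [-0.0006  0.0002  0.0015]
6 101 [-0.0005  0.0003  0.0014]
8 137 [-0.0007  0.0002  0.0011]
10 177 [-0.0033 -0.0003  0.0005]
12 195 [-0.0105 -0.0083 -0.0015]
14 145 [-0.0107 -0.0097 -0.0089]
16 220 [-0.0106 -0.0099 -0.0089]
18 311 [-0.0169 -0.0102 -0.0091]
20 296 [-0.0223 -0.0175 -0.0106]
22 199 [-0.0228 -0.0218 -0.0208]
24 246 [-0.0227 -0.0217 -0.0208]
26 341 [-0.0225 -0.0216 -0.0207]
28 359 [-0.0227 -0.0217 -0.0208]
30 391 [-0.0227 -0.0218 -0.021 ]
32 429 [-0.0228 -0.0219 -0.021 ]
34 512 [-0.0313 -0.0221 -0.021 ]
36 469 [-0.0355 -0.0221 -0.021 ]
38 428 [-0.0352 -0.022  -0.021 ]
shift [ 8.84  3.19 12.49] turn [  2.   -30.05   7.48]
[[-0.83, -0.3, 0.48], [-0.26, 0.95, 0.15], [-0.5, 0.0, -0.87]]
```

Button stands 10 mm above its housing, so shut fingers can press the full 6 mm.

>>> {"op": "servo_tool", "data": {"targets": [0, 3, 1, 1, 0.5, -7.5, 1.9, 0, 5, 2, 3, 1, -15, 3.8, 0, 7, 3, 6, 1.5, -22.5, 5.6, 0, 8.8, 3.2, 9, 2, -30, 7.5, 0, 8.8, 3.2, 12.5, 2, -30, 7.5, 0, 8.8, 3.2, 12.5, 2, -30, 7.5, 0, 8.8, 3.2, 12.5, 2, -30, 7.5, 0, 8.8, 3.2, 12.5, 2, -30, 7.5, 0, 8.8, 3.2, 12.5, 2, -30, 7.5]}}

```text
clock: 18.85
eef_pos: [0.4126, 0.2784, 0.1911]
eef_rot: [-0.153, 0.964, 0.035, 0.217]
wrist_force: [1.0, -0.6, -0.4]
opening: 0.0009
grasp_force: 0.0
```

Run:
```python
from h import *
n=np.array([-.478,-.15,.866]); n/=np.linalg.norm(n); q=np.array([.4206,.2866,.0618]); s=telemetry.read_state(); print(s['opening'],s['qpos'].round(2))
rel(q+.022*n,face(n))
```

```text
0.000923587633273265 [ 1.11 -0.11 -1.02  0.77 -0.46 -3.03]
shift [4.81 0.54 9.93] turn [ 0.32 -4.68  0.55]
```

The wrist hit the j3 and j6 limits at the full 30° tilt. I'll use a 15° tool tilt instead and press along the button's axis with the fingertip edge.

```bash
cat > btn.py <<'E'
from h import *
n=np.array([-.478,-.15,.866]); n/=np.linalg.norm(n); q=np.array([.4206,.2866,.0618]); t=face(n).as_matrix()[:,0]
a=np.radians(15); n15=np.array([-.954*np.sin(a),-.30*np.sin(a),np.cos(a)]); F=face(n15); n15=-F.as_matrix()[:,2]
def tcp(h): return q+.005*t+(.0025+h)*n+.022*n15
if __name__=='__main__':
    print(telemetry.read_state()['qpos'].round(2),F.as_matrix().round(2).tolist(),tcp(.05)); rel(tcp(.05),F); rel(tcp(.0),F); print('tool-axis of -n',F.inv().apply(-n).round(3))
E
python3 btn.py
```

```text
[ 1.11 -0.11 -1.02  0.77 -0.46 -3.03] [[-0.92, -0.3, 0.25], [-0.29, 0.95, 0.08], [-0.26, -0.0, -0.97]] [0.3859553  0.27572466 0.12599019]
shift [5.16 0.57 4.76] turn [ 0.24 10.37  0.55]
shift [4.75 0.54 9.75] turn [ 0.24 10.37  0.55]
tool-axis of -n [-0.26  -0.     0.966]
```

>>> {"op": "servo_tool", "data": {"targets": [0, 0, 0, 0, 0.1, 5, 0.3, 0, 0, 0, 0, 0.2, 10.4, 0.5, 0, 2, 0.3, 2, 0.2, 10.4, 0.5, 0, 4, 0.5, 4, 0.2, 10.4, 0.5, 0, 5.1, 0.6, 4.7, 0.2, 10.4, 0.5, 0, 5.1, 0.6, 4.7, 0.2, 10.4, 0.5, 0, 5.1, 0.6, 4.7, 0.2, 10.4, 0.5, 0, 5.1, 0.6, 4.7, 0.2, 10.4, 0.5]}}

```text
clock: 19.65
eef_pos: [0.3868, 0.2776, 0.1287]
eef_rot: [-0.152, 0.98, 0.021, 0.13]
wrist_force: [0.3, 0.7, 0.3]
opening: 0.0005
grasp_force: 0.0
```

```bash
python3 btn.py
```

```text
[ 1.16  0.02 -0.93  0.43 -0.49 -2.79] [[-0.92, -0.3, 0.25], [-0.29, 0.95, 0.08], [-0.26, -0.0, -0.97]] [0.3859553  0.27572466 0.12599019]
shift [ 0.2  -0.15  0.22] turn [0.18 0.14 0.13]
shift [-1.08 -0.17  5.06] turn [0.18 0.14 0.13]
tool-axis of -n [-0.26  -0.     0.966]
```

>>> {"op": "servo_tool", "data": {"targets": [0, -0.3, -0.2, 2, 0, 0, 0, 0, -0.7, -0.2, 3.5, 0, 0, 0, 0, -0.9, -0.2, 4.5, 0, 0, 0, 0, -0.9, -0.2, 4.5, 0, 0, 0]}}

```text
clock: 20.05
eef_pos: [0.407, 0.2809, 0.0864]
eef_rot: [-0.151, 0.98, 0.02, 0.13]
wrist_force: [-0.5, -0.1, 1.0]
opening: 0.0004
grasp_force: 0.0
```

>>> {"op": "servo_tool", "data": {"targets": [0, -0.06, 0, 0.2, 0, 0, 0, 0, -0.1, 0, 0.4, 0, 0, 0, 0, -0.16, 0, 0.6, 0, 0, 0, 0, -0.21, 0, 0.8, 0, 0, 0, 0, -0.21, 0, 0.8, 0, 0, 0]}}

```text
clock: 20.55
eef_pos: [0.4106, 0.283, 0.08]
eef_rot: [-0.152, 0.98, 0.021, 0.13]
wrist_force: [-0.4, 0.0, 3.2]
opening: 0.0005
grasp_force: 1.5
```

```bash
python3 btn.py | tail -2; python3 -c "
from btn import *
print(telemetry.read_state()['wrist_force'], ((tool()[0]-tcp(0))@n*1000).round(2))"
```

```text
shift [-0.01  0.04 -0.28] turn [0.17 0.15 0.16]
tool-axis of -n [-0.26  -0.     0.966]
[-0.36833786  0.03615256  3.15923986] -2.65
```

>>> {"op": "servo_tool", "data": {"targets": [0, -0.05, 0, 0.15, 0, 0, 0, 0, -0.09, 0, 0.3, 0, 0, 0, 0, -0.11, 0, 0.4, 0, 0, 0, 0, -0.11, 0, 0.4, 0, 0, 0]}}

```text
clock: 20.95
eef_pos: [0.4126, 0.2836, 0.0767]
eef_rot: [-0.152, 0.98, 0.021, 0.13]
wrist_force: [-8.0, -1.5, 15.1]
opening: 0.0004
grasp_force: 8.6
```

>>> {"op": "servo_tool", "data": {"targets": [0, -0.02, 0, 0.1, 0, 0, 0, 0, -0.05, 0, 0.2, 0, 0, 0, 0, -0.05, 0, 0.2, 0, 0, 0]}}

```text
clock: 21.25
eef_pos: [0.4132, 0.2838, 0.076]
eef_rot: [-0.152, 0.979, 0.022, 0.131]
wrist_force: [-26.8, -7.2, 40.5]
opening: 0.0004
grasp_force: 24.6
```

```bash
python3 -c "
from btn import *
print(telemetry.read_state()['wrist_force'], ((tool()[0]-tcp(0))@n*1000).round(2))"
```

```text
[-26.7977389   -7.19891772  40.45413281] -7.44
```

>>> {"op": "servo_tool", "data": {"targets": [0, 0.1, 0, -0.5, 0, 0, 0, 0, 0.5, 0, -2, 0, 0, 0, 0, 1.2, 0, -5, 0, 0, 0, 0, 2.5, 0, -9, 0, 0, 0, 0, 2.5, 0, -12, 0, 0, 0, 0, 2.5, 0, -14, 0, 0, 0, 0, 2.5, 0, -14, 0, 0, 0]}}

```text
clock: 21.95
eef_pos: [0.3555, 0.266, 0.2055]
eef_rot: [-0.152, 0.979, 0.023, 0.131]
wrist_force: [0.5, 0.5, -1.0]
opening: 0.0006
grasp_force: 0.0
```

Run:
```python
from btn import *
m,T,im,d=shot('wrist','w9'); print(tool()[0],telemetry.read_state()['wrist_force'].round(1)); W=cloud(m,T,d)
m,T,im2,d=shot('scene','s3')
S=W.reshape(-1,3); S=S[np.isfinite(S).all(1)]; h=(S-q)@n; lat=np.linalg.norm(S-q-np.outer(h,n),axis=1); s=(lat<.01)&(abs(h)<.02); print('button top h',s.sum(),np.median(h[s]) if s.any() else None)
c=np.array([.5256,.318]); rr=np.hypot(*(S[:,:2]-c).T); Q=S[(rr<.066)&(rr>.02)&(abs(S[:,2]-.132)<.006)]; print('disc',len(Q),np.median(Q[:,2]) if len(Q) else '',np.linalg.svd(Q-Q.mean(0),full_matrices=False)[2][2].round(4) if len(Q)>10 else '')
cv2.imwrite('pics/end.png',np.hstack([im[:,80:480],im2[:,160:560]])[:,:,::-1])
```

```text
[0.35546437 0.26536636 0.20382334] [ 0.5  0.1 -1. ]
button top h 417 8.648999700203221e-05
disc 248 0.13264629785344295 [-0.0099 -0.0103 -0.9999]
```

View pics/end.png

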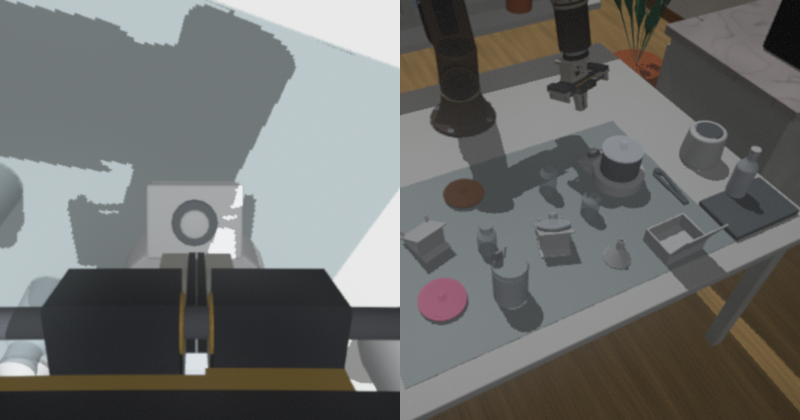

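The left view shows the button back up at (193,222). The scene half shows the cover seated level on the pot at (622,150), the bystanders undisturbed and the arm clear.

```bash
python3 -c "
from bench import ticket; print(ticket.close_job())"
```

```text
the job is handed in; nothing more can be done
None
```

I handed the job in at about 22 s: the teether is in the pot, the fitting cover is seated level on the rim, and the start button was pressed to its stop and came back up, though the wrist force reached about 49 N with the fingertips on the button (limits: 40 N for the arm or gripper body, 120 N at the wrist).

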